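Close up the parts chest

ROBOT

A 7-joint arm with a two-finger parallel gripper is mounted at the origin on the work surface. World frame = base frame: x ahead of the robot, y to its left, z up, the work surface at z = 0. Lengths are in m, angles in rad, forces in N, time in s.
With the tool pointing down it reaches from about 0.425 to 0.925 m from the base axis. Payload 6.8 kg.
Tool frame: the origin (TCP) lies midway between the tips of the shut fingers; the grasp point (between the pads) lies 19 mm behind it (grasp_offset is the distance from the TCP to the grasp point, in m); z points along the fingers, y is the line along which they close (so a half turn about z gives the same grasp; the last joint's range is limited). The gripper opens to 85 mm and grips with 20 to 120 N. Pads are 22 mm wide; open, the fingers measure 114 mm over their backs; the gripper's body (76 mm by 85 mm) begins 54 mm behind the grasp point. The pads swing forward as they close: fully open they stand 13 mm farther back than shut.
Start: joints at [-1.458, 0.477, 0.022, 1.555, -0.011, 1.109, -0.083], TCP at [0.148, 0.659, 0.231] pointing down, gripper open.
Joint ranges: [-2.96, 2.96], [-0.34, 2.1], [-1.41, 1.46], [0.24, 2.44], [-1.37, 4.51], [0.17, 1.92], [-2.96, 2.96]. Speed limits (rad/s): [2.39, 2.39, 3.14, 3.14, 3.14, 3.14, 3.14].

INTERFACE

Orientations are given as a unit quaternion [w, x, y, z].
In Python, from station import read_state, capture, camera_params, close_job, grasp_offset gives the robot as it stands. The module is installed in compiled form; this text tells all that it offers.
- The arm moves only by the tool drive_tool, never from a script. Its argument "commands" is a list that holds one entry, the list of rows, each a list of 5 numbers: the opening, from 0 (shut) to 1 (fully open), then the shift along the tool's x, y, z scaled (see below), then the turn about the tool's z scaled (see below). A call has 1 to 8 rows; each row shifts and turns the commanded pose from where the row before left it, along the tool's axes as they then stand; what a row does not reach is not made up. The controller multiplies each number of a shift by 0.4 m and each number of a turn by 360 degrees. A row lasts 1/12 s, in which the tool goes at most 41.7 mm and 7.16 degrees, less where a joint would pass 70% of its speed; a pose out of reach is approached as far as the arm can. A call with a number of a shift or a turn outside -1 to 1 is refused whole. A call with a gripper value outside its range is refused whole. The fingers move at their own pace and stop on an object; "grip_force" is the grip in N (left out, the last holds). Time passes only in rows, so rows that do not move let the fingers close. It gives the time, the measured TCP pose, the force, the opening and the grip force at its end, in the units of the state.
- read_state(): the state, without advancing time (a new reading comes with each control period).
- capture(name): name is "side" or "top"; returns (picture, depth): 400x640x3 uint8, red, green, blue; 400x640 float32, m along the optical axis (not along the pixel's ray), 0 where there is no reading.
- camera_params(name): a dict with "intrinsics" (3x3 intrinsics, pixels), "R" (3x3) and "t" (3): a world point X has camera coordinates R X + t. Camera axes: x right, y down, z forward; pixel columns grow to the right and rows downward; lengths in m; the calibration is good to about 2 mm. A picture is of the moment at which its call begins. camera_params takes no time and is no camera call.
- close_job(): hands the job in; it is judged then, once.
The state is a dict: "time_s": time; "joint_pos": joint angles; "dq": joint speeds; "effort": joint torques, N m; "tcp_pos": TCP position; "orientation": TCP orientation; "force": force on the tool from outside, world axes, zero at the start; "moment": the same for the moment, N m; "finger_gap": finger opening in m; "grip_force": force on a finger pad.
Only numpy, scipy, OpenCV 4.12 (cv2) and the standard library are available. Lean on these libraries where they do the work, as an engineer would, in place of code of your own. Each camera call takes 0.05 s, during which the arm holds its last target. There are 200 camera calls.

TASK

Close up the red parts chest on the bench, only by pushing with the fingertips: first push both of its drawers fully home, in either order, and only then push the flip-up lid at its back down until it lies shut. Do not slam anything, do not lift the lid or pull a drawer further open, and leave the jar, the spool and the tools and vessels around where they are.

Things in the scene. Friction and masses are not known exactly. Their poses are not given: they have to be found in the camera images.
- chest: fixed red steel parts chest, 200 deep (x) x 340 wide (y); origin: centre of its underside, +x to its back, -x out of its drawer side towards the robot, z up; yaw up to 16 deg. Front half (x -100 to 0): flat deck 90 high over two handleless drawers, wide at y -155 to +40, narrow at y +48 to +165. Rear half (x 0 to 100): open compartment, rim 135 high, under the lid
- wide (a joint): how far the wide drawer is out, m: 0 = fully home against its stop, grows as it comes out along the chest's -x, 0.1 = outer stop. Front plate 195 wide x 66 high x 12 thick, plain and flat, 19 to 85 above the bench, shut it lies on the chest's front face. About 0.5 kg; slides stiffly (2 to 3 N), stays where left, no spring
- wide_front (a point): centre of the outer face of the wide drawer's front, 52 mm above the bench; axes as the chest; moves with the drawer (shut: chest x -112 mm, y -57.5)
- narrow (a joint): how far the narrow drawer (front 117 wide x 66 high, else the same as the wide one) is pulled out, m: 0 = fully home
- narrow_front (a point): centre of the outer face of the narrow drawer's front, 52 mm above the bench; axes as the chest; moves with the drawer (shut: chest x -112 mm, y +106.5)
- lid (a joint): angle of the flip-up lid of the rear compartment, rad: 0 = lying shut on the rim, grows as its front edge rises; 1.57 would be upright. Flat red plate 104 from hinge to free edge x 344 wide x 6 thick, no handle, hinged at its far (+x) edge. Stiff friction hinge: stays at any angle; closing takes 1 to 3 N at the free edge
- lid_hinge (a point): middle of the lid's hinge line, 135 mm above the bench, at chest x +102 mm; axes of the lid (shut: as the chest). The lid's outer (upper when shut) face lies 6 mm above this line along its z, the plate runs from here along its -x
- lid_edge (a point): middle of the lid's free edge, on the outer face, 104 mm from the hinge; axes of the lid: -x points from hinge to edge, z out of the outer face
- jar: closed glass jar with steel cap, 40 diameter x 50 high, loose on the chest's deck near its +y end; origin at the centre of its underside
- spool: grey plastic wire spool without wire, 52 diameter x 30 high, loose on the deck near its -y end; origin at the centre of its underside
- screwdriver: loose screwdriver, 200 long, 26 high, lying on the bench to the left of the chest; origin at mid length, on the bench, blade along its +x
- wrench: loose flat steel wrench, about 180 long, under 20 high, lying on the bench to the right of the chest; origin near mid length, on the bench, long axis x
- cup: open aluminium cup, 72 diameter x 80 high, on the bench to the left; origin at the centre of its underside
- can: closed steel can, 60 diameter x 110 high, on the bench to the right; origin at the centre of its underside
- magnifier: round steel-rimmed magnifier lying on the bench to the left of the chest, lens 80 diameter, 14 high, handle along its -x, 180 long in all; origin under the lens centre

How it is judged:
On the way, in this order (a step that is already met when the one before it is completed fails the run):
1. both drawers are fully home (value of joint wide below 0.005 m and value of joint narrow below 0.006 m), for 0.2 s.
2. the lid is shut (value of joint lid below 0.06 rad), for 0.2 s.
At the end, for the whole second after the job is handed in: both drawers within 5 mm of fully home and the lid within 0.06 rad of shut; the jar and spool still on the deck and the cup, can, screwdriver, wrench and magnifier where they were, within 30 to 40 mm (all of step 1 and value of joint lid below 0.06 rad and distance of each of jar, spool, cup, can from where it was at the start of the episode below 0.03 m and distance of each of screwdriver, wrench, magnifier from where it was at the start of the episode below 0.04 m); the robot touches nothing.
It fails at once if a bystander is lifted, knocked over or displaced (more than 30 mm; 40 mm for the screwdriver, wrench and magnifier) (distance of any of jar, spool, cup, can from where it was at the start of the episode above 0.03 m or distance of any of screwdriver, wrench, magnifier from where it was at the start of the episode above 0.04 m or angle between any of jar, spool, cup, can's own z axis and vertical above 0.5 rad).
It fails at once if the lid is lifted further open (beyond 1.3 rad) or a drawer pulled further out (beyond 90 mm) (value of joint lid above 1.3 rad or value of joint any of wide, narrow above 0.09 m).
It fails at once if a drawer is slammed (faster than 0.6 m/s) (velocity of joint any of wide, narrow below -0.6 m/s).
It fails at once if the lid is slammed (faster than 5 rad/s) (velocity of joint lid below -5 rad/s).
It fails at once if the lid is pushed below 0.4 rad while a drawer is still more than 12 mm out (value of joint lid below 0.4 rad and value of joint any of wide, narrow above 0.012 m).
It also fails if it takes over 58 s, if anything falls off the work surface, if the arm or the gripper's body presses on something with over 40 N, if the wrist force passes 120 N, or if a joint passes its speed limit or range.

## Working session

There is one attempt and no reset: what is moved stays moved. The work goes in short steps, Python scripts to look and compute and a tool call to move; the robot and the scene stay as the last step left them, time stands still between calls to the robot, and variables do not carry over. Pictures are saved under pics/ and viewed, at most 10 in all, crops included, and the job is handed in when it is done.

Besides the shell and the picture viewer there is one more tool, called after "Emit:" by a JSON object that holds its "api" and its "payload", one argument or row to a line. drive_tool: Moves the arm, as the interface text tells. Its arguments: {"type":"object","properties":{"commands":{"type":"array"},"grip_force":{"type":"number"}},"required":["commands"]}

```bash
mkdir -p pics; cat > h.py <<'E'
import numpy as np, cv2
from station import *
def cloud(n):
    p,d=capture(n); c=camera_params(n); K,R,t=[np.array(c[k]) for k in("intrinsics","R","t")]
    v,u=np.mgrid[:400,:640]; X=np.stack([(u-K[0,2])/K[0,0]*d,(v-K[1,2])/K[1,1]*d,d],-1)
    return p,d,(X-t)@R
E
python3 - <<'E'
from h import *
for n in("top","side"):
    p,d,W=cloud(n); cv2.imwrite(f"pics/{n}0.png",p[...,::-1]); np.savez(f"{n}0.npz",p=p,d=d,W=W)
    print(n,camera_params(n))
s=read_state(); print(s)
E
```

```text
top {'intrinsics': array([[409.50635127,   0.        , 321.14541415],
       [  0.        , 409.50635127, 196.51596516],
       [  0.        ,   0.        ,   1.        ]]), 'R': array([[-0.0736726 , -0.99727762, -0.00311502],
       [-0.97617275,  0.07275207, -0.20443558],
       [ 0.20410566, -0.01202051, -0.97887506]]), 't': array([0.03888739, 0.59598065, 1.37103644])}
side {'intrinsics': array([[450.49559946,   0.        , 321.20383956],
       [  0.        , 450.49559946, 199.90126065],
       [  0.        ,   0.        ,   1.        ]]), 'R': array([[-0.9908581 , -0.13464018, -0.00849975],
       [-0.07061346,  0.57128725, -0.81770693],
       [ 0.11495201, -0.80963134, -0.57557201]]), 't': array([0.58162212, 0.11865761, 1.30140088])}
{'time_s': 0.1, 'joint_pos': array([-1.45812568,  0.47772487,  0.02237306,  1.55632925, -0.01147763,
        1.10931212, -0.0830883 ]), 'dq': array([-0.00102564, -0.00067058,  0.0006842 , -0.00183711, -0.00026189,
        0.00119805, -0.00036911]), 'effort': array([ 4.76889385e-03, -5.97762144e+01,  1.61387153e+00, -2.81953990e+01,
        1.28908144e-02,  5.05515112e-03, -2.48996787e-05]), 'tcp_pos': array([0.14773243, 0.65809632, 0.23042841]), 'orientation': array([-1.39269003e-05,  1.10153833e-01,  9.93914210e-01, -8.22417163e-04]), 'force': array([ 0.60351896,  0.40181786, -0.76200695]), 'moment': array([0.00373308, 0.02176244, 0.01036666]), 'grip_force': 0.0, 'finger_gap': 0.08537215919119219}
```

View pics/top0.png

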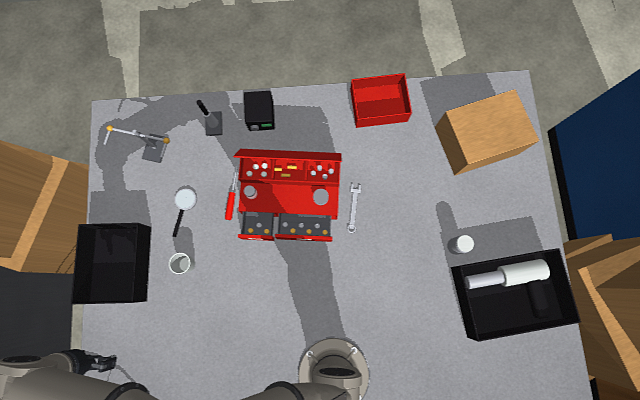

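View pics/side0.png

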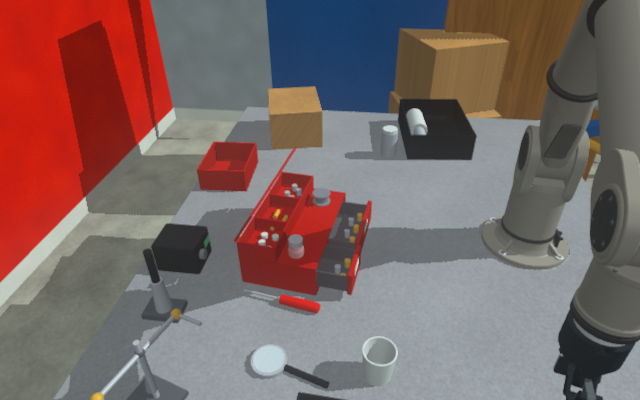

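The top view shows the chest at about (290,195), with both drawers out (fronts at about row 238), the lid nearly upright (row 155), the spool and jar on the deck at (320,196) and (250,191), the screwdriver at (231,200) and the wrench at (354,208). The side view agrees. Next I measure the chest.

```bash
python3 - <<'E'
from h import *
D={}
for n in("top","side"):
    z=np.load(n+"0.npz"); p=z['p'].astype(int); W=z['W']; ok=z['d']>0
    red=ok&(p[...,0]>90)&(p[...,1]<60)&(p[...,2]<60)
    R=red&(W[...,0]>.3)&(W[...,0]<.85)&(abs(W[...,1])<.4)
    m=R.astype(np.uint8); k,l,st,c=cv2.connectedComponentsWithStats(m)
    P=W[R]
    deck=P[(abs(P[:,2]-.09)<.006)]
    print(n,len(P),'deck',len(deck),'zmed',np.median(deck[:,2]))
    r=cv2.minAreaRect((deck[:,:2]*1000).astype(np.float32)); print(' deck rect mm',r,cv2.boxPoints(r).round().tolist())
    hi=P[(P[:,2]>.145)&(P[:,0]>.5)]
    print(' hi',len(hi),hi.min(0).round(3),hi.max(0).round(3))
    D[n]=P
np.savez('red.npz',**D)
# yaw from the lid / deck: PCA of front plate tops (z .075-.09, in front of the deck) 
for n,P in D.items():
    H=np.histogram(P[:,0],bins=np.arange(.3,.85,.02)); print(n,dict(zip(H[1].round(2),H[0])))
    hi=P[(P[:,2]>.15)&(P[:,0]>.5)]
    vx,vy,_,_=cv2.fitLine(hi[:,:2].astype(np.float32),cv2.DIST_HUBER,0,.01,.01).ravel(); print(n,'yaw from lid',np.degrees(np.arctan2(-vx*np.sign(vy),abs(vy))))
E
```

```text
top 6016 deck 3644 zmed 0.09117646001980126
 deck rect mm ((593.2559204101562, 107.80644989013672), (337.5771179199219, 277.1058044433594), 83.45624542236328) [[436.0, -44.0], [712.0, -76.0], [750.0, 260.0], [475.0, 291.0]]
 hi 910 [ 0.671 -0.078  0.145] [0.762 0.262 0.232]
side 8423 deck 3349 zmed 0.09105593091639375
 deck rect mm ((594.8328247070312, 107.60763549804688), (345.3324890136719, 286.9601745605469), 82.73954772949219) [[431.0, -46.0], [715.0, -82.0], [759.0, 261.0], [474.0, 297.0]]
 hi 125 [ 0.672 -0.066  0.145] [0.762 0.267 0.228]
top {np.float64(0.3): np.int64(0), np.float64(0.32): np.int64(0), np.float64(0.34): np.int64(0), np.float64(0.36): np.int64(0), np.float64(0.38): np.int64(0), np.float64(0.4): np.int64(0), np.float64(0.42): np.int64(0), np.float64(0.44): np.int64(136), np.float64(0.46): np.int64(225), np.float64(0.48): np.int64(14), np.float64(0.5): np.int64(1), np.float64(0.52): np.int64(123), np.float64(0.54): np.int64(430), np.float64(0.56): np.int64(559), np.float64(0.58): np.int64(507), np.float64(0.6): np.int64(473), np.float64(0.62): np.int64(580), np.f
[... 538 characters left out ...]
loat64(0.42): np.int64(0), np.float64(0.44): np.int64(155), np.float64(0.46): np.int64(349), np.float64(0.48): np.int64(46), np.float64(0.5): np.int64(0), np.float64(0.52): np.int64(114), np.float64(0.54): np.int64(442), np.float64(0.56): np.int64(771), np.float64(0.58): np.int64(739), np.float64(0.6): np.int64(624), np.float64(0.62): np.int64(820), np.float64(0.64): np.int64(857), np.float64(0.66): np.int64(654), np.float64(0.68): np.int64(714), np.float64(0.7): np.int64(755), np.float64(0.72): np.int64(806), np.float64(0.74): np.int64(562), np.float64(0.76): np.int64(15), np.float64(0.78): np.int64(0), np.float64(0.8): np.int64(0), np.float64(0.82): np.int64(0)}
side yaw from lid -7.841758
```

```bash
python3 - <<'E'
from h import *
D=np.load('red.npz')
for n in D:
    P=D[n]; deck=P[(abs(P[:,2]-.091)<.004)&(P[:,0]>.51)]
    # front edge: min x per y bin, robust line
    yb=np.arange(-.04,.28,.01); E=[]
    for y in yb:
        q=deck[(deck[:,1]>=y)&(deck[:,1]<y+.01)&(deck[:,0]<.62)]
        if len(q)>3: E.append(q[np.argmin(q[:,0]),:2])
    E=np.array(E,np.float32); vx,vy,x0,y0=cv2.fitLine(E,cv2.DIST_HUBER,0,.001,.01).ravel()
    s=np.sign(vy); yaw=np.arctan2(-vx*s,vy*s)
    for name,yw in(('fit',yaw),):
        ex=np.array([np.cos(yw),np.sin(yw)]); ey=np.array([-ex[1],ex[0]])
        xf=ex@[x0,y0]; d2=P[(abs(P[:,2]-.091)<.004)]; Y=P[:,:2]@ey; X=P[:,:2]@ex
        body=(X>xf)&(X<xf+.1)&(P[:,2]>.02)
        ylo,yhi=np.percentile(Y[body],[.5,99.5])
        c=ex*(xf+.1)+ey*(ylo+yhi)/2
        print(n,'yaw',np.degrees(yaw),'xf',xf,'width',yhi-ylo,'centre',c)
        L=np.c_[(P[:,:2]-c)@ex,(P[:,:2]-c)@ey,P[:,2]]
        for nm,a,b in(('wide',-.15,.035),('narrow',.053,.16)):
            q=L[(L[:,1]>a)&(L[:,1]<b)&(L[:,0]<-.12)&(L[:,2]>.03)]
            print(nm,len(q),'x pct',np.percentile(q[:,0],[1,5,25,50,75,95,99]).round(4),'y',np.percentile(q[:,1],[1,99]).round(3),'z',np.percentile(q[:,2],[5,50,99]).round(3))
        h=L[(L[:,2]>.15)&(L[:,0]>0)&(L[:,0]<.12)&(abs(L[:,1])<.16)]
        pf=np.polyfit(h[:,2],h[:,0],1); print('lid x=',pf,'angle',np.degrees(np.pi/2+np.arctan(pf[0])),'zmax',np.percentile(h[:,2],99), 'xmin',np.percentile(h[:,0],[1,50,99]))
z=np.load('top0.npz');p=z['p'].astype(int);W=z['W']
for u,v,n in((320,196,'spool'),(250,191,'jar'),(352,208,'wr'),(231,205,'sd'),(180,264,'cup')):
    print(n,W[v,u].round(3))
E
```

```text
top yaw -6.929238 xf 0.52678436 width 0.38786794046619055 centre [0.64702494 0.12859871]
wide 199 x pct [-0.1895 -0.1849 -0.1824 -0.1796 -0.1762 -0.1734 -0.1726] y [-0.149  0.033] z [0.06  0.085 0.091]
narrow 95 x pct [-0.1905 -0.1902 -0.189  -0.1856 -0.1823 -0.1797 -0.1791] y [0.053 0.135] z [0.055 0.085 0.092]
lid x= [-0.64159531  0.19605366] angle 57.31595947416826 zmax 0.2304596018724269 xmin [0.04692671 0.06863836 0.0981706 ]
side yaw -6.9402337 xf 0.52379304 width 0.38649838384981366 centre [0.64488623 0.13545814]
wide 267 x pct [-0.1895 -0.1852 -0.1833 -0.1801 -0.1757 -0.172  -0.1711] y [-0.148  0.032] z [0.041 0.085 0.089]
narrow 214 x pct [-0.1897 -0.1894 -0.1875 -0.1844 -0.1807 -0.1776 -0.1756] y [0.054 0.133] z [0.038 0.081 0.089]
lid x= [-0.61439206  0.18997571] angle 58.433764490064654 zmax 0.22814287137514228 xmin [0.04895183 0.05173913 0.09640839]
spool [ 0.588 -0.001  0.116]
jar [0.617 0.23  0.138]
wr [ 0.558 -0.114  0.007]
sd [0.599 0.32  0.017]
cup [0.403 0.506 0.011]
```

Using the deck rectangle without the red screwdriver handle, the chest centre is at about (0.642, 0.102) with a yaw of -6.9°. The wide drawer is about 73 mm out, the narrow about 78 mm, and the lid is at about 1.0 rad. I'll shut the fingers, align the tool with the chest and move to a point in front of the narrow drawer.

Emit:
{"api": "drive_tool", "payload": {
  "commands": [
    [[0, 0, 0, 0, -0.016], [0, -0.06, -0.07, 0, 0], [0, -0.06, -0.07, 0, 0], [0, -0.06, -0.07, 0, 0], [0, -0.06, -0.07, 0, 0], [0, -0.06, -0.07, 0, 0], [0, -0.06, -0.07, 0, 0], [0, -0.06, -0.07, 0, 0]]
  ],
  "grip_force": 40
}}

```text
time_s: 0.77
tcp_pos: [0.2917, 0.442, 0.231]
orientation: [-0.0, 0.06, 0.998, -0.0]
force: [0.5, 0.5, -0.5]
finger_gap: 0.0002
grip_force: 0.0
```

Emit:
{"api": "drive_tool", "payload": {
  "commands": [
    [[0, -0.06, -0.07, 0, 0], [0, -0.06, -0.07, 0, 0], [0, -0.06, -0.07, 0, 0], [0, -0.06, -0.07, 0, 0], [0, -0.06, -0.07, 0, 0], [0, 0, 0, 0, 0], [0, 0, 0, 0, 0]]
  ]
}}

```text
time_s: 1.35
tcp_pos: [0.3945, 0.2883, 0.2312]
orientation: [-0.0, 0.063, 0.998, -0.0]
force: [-0.5, 0.4, 0.2]
finger_gap: -0.0003
grip_force: 0.0
```

```bash
cat >> h.py <<'E'
def loc():
    s=read_state(); p=s['tcp_pos']; y=np.radians(-6.93); e=np.array([np.cos(y),np.sin(y)]); f=np.array([-e[1],e[0]]); c=np.array([.642,.1017])
    w,x,yy,z=s['orientation']; print('t',s['time_s'],'chest frame',(e@(p[:2]-c)).round(4),(f@(p[:2]-c)).round(4),p[2].round(4),'toolx deg',np.degrees(np.arctan2(2*(x*yy+w*z),1-2*(yy*yy+z*z))).round(2),'F',s['force'].round(1),'gap',round(s['finger_gap'],4),'q',s['joint_pos'].round(2))
E
python3 -c "from h import *;loc()"
```

```text
t 1.35 chest frame -0.2682 0.1553 0.2312 toolx deg 172.81 F [-0.5  0.4  0.2] gap -0.0003 q [-0.92  0.17  0.18  2.   -0.03  0.98  0.72]
```

Emit:
{"api": "drive_tool", "payload": {
  "commands": [
    [[0, -0.06, -0.06, 0, 0], [0, -0.06, -0.06, 0, 0], [0, 0, 0, 0.09, 0], [0, 0, 0, 0.09, 0], [0, 0, 0, 0.09, 0], [0, 0, 0, 0.09, 0], [0, 0, 0, 0.09, 0], [0, 0, 0, 0, 0]]
  ]
}}

```text
time_s: 2.02
tcp_pos: [0.4305, 0.236, 0.0454]
orientation: [-0.005, 0.059, 0.998, -0.003]
force: [-1.0, 0.1, 0.5]
finger_gap: -0.0002
grip_force: 0.0
```

```bash
python3 -c "
from h import *;loc()
a=capture('top')[0][130:280,200:400];b=capture('side')[0][150:330,220:420]
cv2.imwrite('pics/a1.png',np.vstack([cv2.resize(a,(560,420),interpolation=2)[:300],])[...,::-1] if 0 else np.hstack([cv2.resize(a,(400,300)),cv2.resize(b,(400,300))])[...,::-1])"
```

```text
t 2.0167 chest frame -0.2262 0.1078 0.0454 toolx deg 173.26 F [-1.   0.1  0.5] gap -0.0002 q [-0.77  0.46  0.17  2.13 -0.14  0.57  0.96]
```

View pics/a1.png

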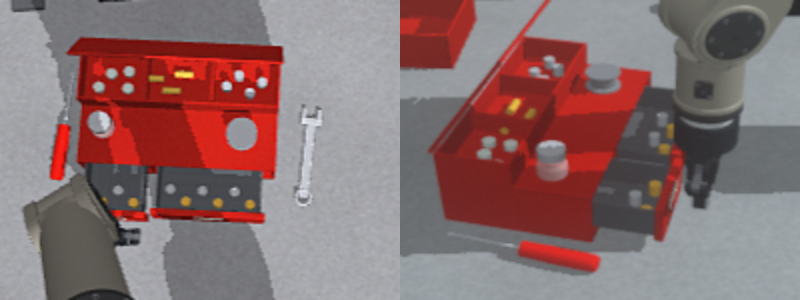

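The shut fingertips stand just in front of the narrow drawer's plate (left crop, about (128,237)), clear of everything else. Pushing now.

Emit:
{"api": "drive_tool", "payload": {
  "commands": [
    [[0, -0.03, 0, 0, 0], [0, -0.03, 0, 0, 0], [0, -0.03, 0, 0, 0], [0, -0.03, 0, 0, 0], [0, -0.03, 0, 0, 0], [0, -0.03, 0, 0, 0], [0, -0.03, 0, 0, 0]]
  ]
}}

```text
time_s: 2.7
tcp_pos: [0.5202, 0.2267, 0.0516]
orientation: [0.0, 0.06, 0.998, 0.0]
force: [-3.2, 0.6, 1.1]
finger_gap: -0.0002
grip_force: 1.5
```

Emit:
{"api": "drive_tool", "payload": {
  "commands": [
    [[0, -0.01, 0, 0, 0], [0, -0.01, 0, 0, 0], [0, -0.01, 0, 0, 0]]
  ]
}}

```text
time_s: 2.95
tcp_pos: [0.5307, 0.2251, 0.051]
orientation: [-0.0, 0.06, 0.998, -0.0]
force: [-2.2, -1.0, 1.5]
finger_gap: 0.0002
grip_force: 1.2
```

```bash
python3 -c "from h import *;loc()"
```

```text
t 2.95 chest frame -0.1254 0.109 0.051 toolx deg 173.09 F [-2.2 -1.   1.5] gap 0.0002 q [-0.64  0.55  0.18  1.94 -0.15  0.66  1.07]
```

Emit:
{"api": "drive_tool", "payload": {
  "commands": [
    [[0, -0.005, 0, 0, 0], [0, -0.005, 0, 0, 0], [0, 0, 0, 0, 0]]
  ]
}}

```text
time_s: 3.2
tcp_pos: [0.5326, 0.2248, 0.0508]
orientation: [-0.002, 0.06, 0.998, -0.001]
force: [-6.8, 0.7, 3.2]
finger_gap: 0.0004
grip_force: 2.9
```

Emit:
{"api": "drive_tool", "payload": {
  "commands": [
    [[0, -0.005, 0, 0, 0], [0, -0.005, 0, 0, 0], [0, 0, 0, 0, 0]]
  ]
}}

```text
time_s: 3.45
tcp_pos: [0.5325, 0.2249, 0.0503]
orientation: [-0.006, 0.059, 0.998, -0.001]
force: [-15.9, 0.3, 10.8]
finger_gap: -0.0006
grip_force: 8.4
```

The narrow drawer is home: the force rises with no more travel. Now back off and slide across to the wide drawer.

Emit:
{"api": "drive_tool", "payload": {
  "commands": [
    [[0, 0.04, 0, 0, 0], [0, 0.04, 0, 0, 0], [0, 0.04, 0, 0, 0], [0, 0.04, 0, 0, 0], [0, 0.04, 0, 0, 0], [0, 0.04, 0, 0, 0], [0, 0, 0, 0, 0]]
  ]
}}

```text
time_s: 4.03
tcp_pos: [0.4403, 0.2365, 0.0511]
orientation: [-0.001, 0.059, 0.998, -0.0]
force: [0.5, 0.1, 0.3]
finger_gap: -0.0002
grip_force: 0.0
```

Emit:
{"api": "drive_tool", "payload": {
  "commands": [
    [[0, 0, -0.06, 0, 0], [0, 0, -0.06, 0, 0], [0, 0, -0.06, 0, 0], [0, 0, 0, 0, 0]]
  ]
}}

```text
time_s: 4.37
tcp_pos: [0.4346, 0.1594, 0.0512]
orientation: [-0.0, 0.063, 0.998, -0.001]
force: [0.2, -0.6, -0.6]
finger_gap: -0.0002
grip_force: 0.0
```

```bash
python3 -c "from h import *;loc()"
```

```text
t 4.3667 chest frame -0.2128 0.0322 0.0512 toolx deg 172.79 F [ 0.2 -0.6 -0.6] gap -0.0002 q [-0.64  0.42  0.18  2.2  -0.14  0.54  1.09]
```

Emit:
{"api": "drive_tool", "payload": {
  "commands": [
    [[0, 0, -0.06, 0, 0], [0, 0, -0.06, 0, 0], [0, 0, -0.06, 0, 0], [0, 0, 0, 0, 0]]
  ]
}}

```text
time_s: 4.7
tcp_pos: [0.4259, 0.0884, 0.0513]
orientation: [-0.0, 0.063, 0.998, -0.001]
force: [0.5, -1.1, -0.1]
finger_gap: -0.0002
grip_force: 0.0
```

```bash
python3 -c "from h import *;loc()"
```

```text
t 4.7 chest frame -0.2129 -0.0393 0.0513 toolx deg 172.78 F [ 0.5 -1.1 -0.1] gap -0.0002 q [-0.5   0.38  0.18  2.26 -0.14  0.51  1.23]
```

Emit:
{"api": "drive_tool", "payload": {
  "commands": [
    [[0, 0, -0.04, 0, 0], [0, -0.03, 0, 0, 0], [0, -0.03, 0, 0, 0], [0, -0.03, 0, 0, 0], [0, -0.03, 0, 0, 0], [0, -0.03, 0, 0, 0], [0, -0.03, 0, 0, 0]]
  ]
}}

```text
time_s: 5.28
tcp_pos: [0.4956, 0.0683, 0.051]
orientation: [-0.001, 0.06, 0.998, -0.0]
force: [-4.6, -1.4, 1.9]
finger_gap: 0.0002
grip_force: 1.6
```

Emit:
{"api": "drive_tool", "payload": {
  "commands": [
    [[0, -0.01, 0, 0, 0], [0, -0.01, 0, 0, 0], [0, -0.01, 0, 0, 0], [0, -0.01, 0, 0, 0], [0, 0, 0, 0, 0]]
  ]
}}

```text
time_s: 5.7
tcp_pos: [0.5121, 0.0669, 0.0513]
orientation: [0.0, 0.06, 0.998, 0.0]
force: [-0.1, 0.0, -0.0]
finger_gap: 0.0002
grip_force: 0.0
```

```bash
python3 -c "from h import *;loc()"
```

```text
t 5.7 chest frame -0.1247 -0.0503 0.0513 toolx deg 173.11 F [-0.1  0.  -0. ] gap 0.0002 q [-0.4   0.48  0.18  2.08 -0.15  0.59  1.34]
```

Emit:
{"api": "drive_tool", "payload": {
  "commands": [
    [[0, -0.005, 0, 0, 0], [0, -0.005, 0, 0, 0], [0, -0.005, 0, 0, 0], [0, -0.005, 0, 0, 0], [0, 0, 0, 0, 0]]
  ]
}}

```text
time_s: 6.12
tcp_pos: [0.513, 0.0665, 0.0502]
orientation: [-0.006, 0.059, 0.998, -0.0]
force: [-17.1, 1.7, 11.2]
finger_gap: 0.0002
grip_force: 8.8
```

```bash
python3 -c "from h import *;loc()"
```

```text
t 6.1167 chest frame -0.1239 -0.0505 0.0502 toolx deg 173.19 F [-17.1   1.7  11.2] gap 0.0002 q [-0.39  0.49  0.18  2.07 -0.15  0.61  1.34]
```

Both drawers are home. Back off, rise, and go over the lid to its far side.

Emit:
{"api": "drive_tool", "payload": {
  "commands": [
    [[0, 0.04, 0, 0, 0], [0, 0.04, 0, 0, 0], [0, 0, 0, -0.1, 0], [0, 0, 0, -0.1, 0], [0, 0, 0, -0.1, 0], [0, 0, 0, -0.1, 0], [0, 0, 0, -0.1, 0], [0, 0, 0, -0.1, 0]]
  ]
}}

```text
time_s: 6.78
tcp_pos: [0.4876, 0.0696, 0.2939]
orientation: [0.001, 0.06, 0.998, 0.0]
force: [1.0, 0.9, -0.5]
finger_gap: -0.0002
grip_force: 0.0
```

Emit:
{"api": "drive_tool", "payload": {
  "commands": [
    [[0, 0, 0, 0, 0], [0, -0.1, 0.02, 0, 0], [0, -0.1, 0.02, 0, 0], [0, -0.1, 0.02, 0, 0], [0, -0.1, 0.02, 0, 0], [0, -0.1, 0.02, 0, 0], [0, -0.1, 0.02, 0, 0], [0, 0, 0, 0, 0]]
  ]
}}

```text
time_s: 7.45
tcp_pos: [0.7371, 0.0895, 0.2869]
orientation: [0.0, 0.06, 0.998, -0.001]
force: [-2.4, 0.3, -1.8]
finger_gap: 0.0001
grip_force: 0.0
```

```bash
python3 - <<'E'
from h import *
loc()
p,d,W=cloud('side');pt,dt,Wt=cloud('top')
cv2.imwrite('pics/a2.png',np.hstack([cv2.resize(pt[110:260,200:400],(400,300)),cv2.resize(p[100:310,190:470],(400,300))])[...,::-1])
y=np.radians(-6.93); e=np.array([np.cos(y),np.sin(y)]); f=np.array([-e[1],e[0]])
for n,p,W in(('top',pt,Wt),('side',p,W)):
    p=p.astype(int); r=(p[...,0]>90)&(p[...,1]<60)&(p[...,2]<60); P=W[r]; q=P[:,:2]-[.642,.1017]
    L=np.c_[q@e,q@f,P[:,2]]; F=L[(L[:,0]<-.095)&(L[:,0]>-.25)&(abs(L[:,1])<.17)&(L[:,2]>.06)]
    print(n,'front min x wide/narrow',[np.percentile(F[m,0],3).round(4) for m in(F[:,1]<.03,F[:,1]>.06)])
E
```

```text
t 7.45 chest frame 0.0958 -0.0007 0.2869 toolx deg 173.16 F [-2.4  0.3 -1.8] gap 0.0001 q [-0.38  0.57  0.28  1.31 -0.15  1.28  1.36]
top front min x wide/narrow [np.float64(-0.2023), np.float64(-0.1113)]
side front min x wide/narrow [np.float64(-0.1142), np.float64(-0.1135)]
```

View pics/a2.png

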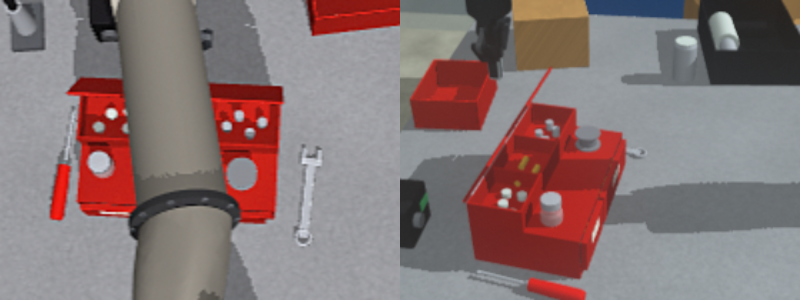

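The side view shows both drawers flush (right crop, about (605,215)) and the fingertips beyond the lid's free edge at about (497,75). Now go down behind the lid and sweep it along its arc.

Emit:
{"api": "drive_tool", "payload": {
  "commands": [
    [[0, 0, 0, 0.09, 0], [0, 0, 0, 0.09, 0], [0, 0.03, 0, 0, 0], [0, 0.03, 0, 0, 0], [0, 0.018, 0, 0.014, 0], [0, 0.018, 0, 0.014, 0], [0, 0, 0, 0, 0]]
  ]
}}

```text
time_s: 8.13
tcp_pos: [0.6915, 0.0933, 0.2082]
orientation: [-0.0, 0.06, 0.998, 0.0]
force: [-0.2, -0.2, -0.4]
finger_gap: -0.0003
grip_force: 0.0
```

```bash
python3 -c "from h import *;loc()"
```

```text
t 8.1333 chest frame 0.0501 -0.0024 0.2082 toolx deg 173.13 F [-0.2 -0.2 -0.4] gap -0.0003 q [-0.4   0.54  0.26  1.53 -0.15  1.09  1.35]
```

Emit:
{"api": "drive_tool", "payload": {
  "commands": [
    [[0, 0.005, 0, 0.015, 0], [0, 0.01, 0, 0.015, 0], [0, 0.01, 0, 0.016, 0], [0, 0.01, 0, 0.016, 0], [0, 0.01, 0, 0.016, 0], [0, 0.01, 0, 0.016, 0]]
  ]
}}

```text
time_s: 8.63
tcp_pos: [0.6714, 0.0957, 0.1696]
orientation: [0.0, 0.06, 0.998, -0.0]
force: [1.9, -0.3, 1.7]
finger_gap: -0.0003
grip_force: 0.8
```

```bash
python3 - <<'E'
from h import *
loc()
p=capture('side')[0]; cv2.imwrite('pics/a3.png',cv2.resize(p[100:310,190:470],(560,420))[...,::-1])
E
```

```text
t 8.6333 chest frame 0.0299 -0.0024 0.1696 toolx deg 173.11 F [ 1.9 -0.3  1.7] gap -0.0003 q [-0.41  0.55  0.26  1.62 -0.16  1.    1.34]
```

View pics/a3.png

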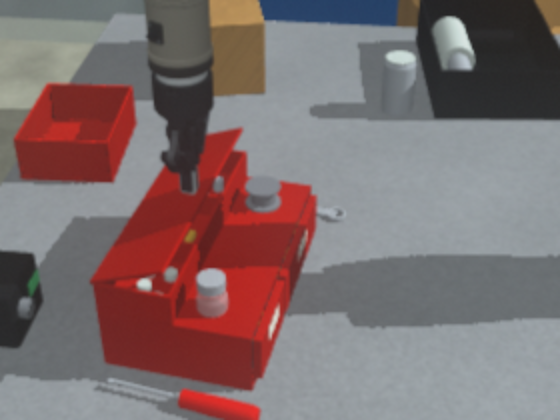

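The fingertips rest on the lid near its free edge at about (188,190), and the lid is coming down. Keep pressing down.

Emit:
{"api": "drive_tool", "payload": {
  "commands": [
    [[0, 0.005, 0, 0.017, 0], [0, 0.005, 0, 0.017, 0], [0, 0.002, 0, 0.017, 0], [0, 0, 0, 0.015, 0], [0, 0, 0, 0.008, 0], [0, 0, 0, 0, 0]]
  ]
}}

```text
time_s: 9.18
tcp_pos: [0.6665, 0.0964, 0.1411]
orientation: [-0.001, 0.06, 0.998, 0.0]
force: [-5.5, 0.5, 7.4]
finger_gap: 0.0001
grip_force: 3.6
```

```bash
python3 -c "from h import *;loc()"
```

```text
t 9.1833 chest frame 0.025 -0.0023 0.1411 toolx deg 173.1 F [-5.5  0.5  7.4] gap 0.0001 q [-0.41  0.57  0.25  1.65 -0.17  0.94  1.35]
```

Emit:
{"api": "drive_tool", "payload": {
  "commands": [
    [[0, 0, 0, 0.008, 0], [0, 0, 0, 0.004, 0], [0, 0, 0, 0, 0], [0, 0, 0, 0, 0], [0, 0, 0, 0, 0]]
  ]
}}

```text
time_s: 9.6
tcp_pos: [0.6666, 0.0964, 0.1408]
orientation: [-0.0, 0.06, 0.998, 0.001]
force: [-15.9, -0.2, 34.4]
finger_gap: -0.0001
grip_force: 17.0
```

Emit:
{"api": "drive_tool", "payload": {
  "commands": [
    [[0, 0, 0, -0.05, 0], [0, 0, 0, -0.08, 0], [0, 0, 0, -0.1, 0], [0, 0, 0, -0.1, 0], [0, 0, 0, 0, 0], [0, 0, 0, 0, 0]]
  ]
}}

```text
time_s: 10.1
tcp_pos: [0.6687, 0.0962, 0.271]
orientation: [0.003, 0.06, 0.998, 0.001]
force: [0.4, -0.9, -0.8]
finger_gap: 0.0003
grip_force: 0.0
```

```bash
python3 - <<'E'
from h import *
loc()
p,d,W=cloud('side'); y=np.radians(-6.93); e=np.array([np.cos(y),np.sin(y)]); f=np.array([-e[1],e[0]])
p2=p.astype(int); P=W[(p2[...,0]>90)&(p2[...,1]<60)&(p2[...,2]<60)]; q=P[:,:2]-[.642,.1017]; L=np.c_[q@e,q@f,P[:,2]]
m=(L[:,0]>.005)&(L[:,0]<.1)&(abs(L[:,1])<.16)&(L[:,2]>.12)&(L[:,2]<.2); print('lid slope z/x',np.polyfit(L[m,0],L[m,2],1),m.sum(), 'front x',[np.percentile(L[(L[:,0]<-.095)&(L[:,0]>-.25)&(L[:,2]>.03)&s,0],3) for s in((L[:,1]<.035)&(L[:,1]>-.15),(L[:,1]>.06)&(L[:,1]<.16))])
cv2.imwrite('pics/a4.png',cv2.resize(p[100:310,190:470],(560,420))[...,::-1])
E
```

```text
t 10.1 chest frame 0.0272 -0.0022 0.271 toolx deg 173.09 F [ 0.4 -0.9 -0.8] gap 0.0003 q [-0.43  0.45  0.28  1.53 -0.13  1.17  1.32]
lid slope z/x [-0.00186674  0.14186777] 2382 front x [np.float64(-0.11431216429053204), np.float64(-0.11378037286315383)]
```

View pics/a4.png

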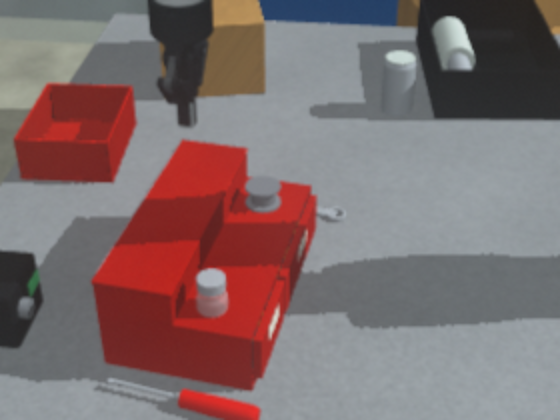

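The lid lies flat (slope about 0), both drawers are flush, the jar at (211,292) and spool at (263,193) haven't moved, and the gripper is clear.

```bash
python3 -c "from station import *;print(close_job())"
```

```text
the job is handed in; nothing more can be done
None
```

Both drawers were pushed fully home, then the lid was pushed shut, and the job was handed in at about 10 s; the last picture showed the lid flat, the fronts flush and the gripper clear, but no verdict came back.

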